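Lay the next soldering block on the brazing hearth

ROBOT

A 6-joint arm with a two-finger parallel gripper is mounted at the origin on a cart in front of the work surface, level with it; the furniture and walls round the work are solid. World frame = base frame: x ahead of the robot, y to its left, z up, the work surface at z = 0. Lengths are in mm, angles in rad, forces in N, time in s.
With the tool pointing down it reaches from about 350 to 975 mm from the base axis. Payload 7.1 kg.
Tool frame: the origin (TCP) lies between the finger pads; the fingertips stand 8 mm ahead of it and the grasp point (between the pads) lies 11 mm behind it; x points along the fingers, y is the direction in which the jaws open and shut, and the axes are right-handed (so a half turn about x gives the same grasp; the last joint's range is limited). The gripper opens to 88 mm and grips with 3 to 60 N. Pads are 20 mm wide; open, the fingers measure 115 mm over their backs; the gripper's body (75 mm by 178 mm) begins 61 mm behind the grasp point.
Start: joints at [1.125, 0.423, 1.63, -0, 1.089, -0.019], TCP at [258.692, 568.931, 202.075] pointing down, gripper open.
Joint ranges: [-3, 3], [-0.9, 2.11], [0.09, 2.58], [-1.31, 4.45], [0.11, 2.69], [-2.54, 2.54]. Speed limits (rad/s): [2.39, 2.39, 3.01, 3.14, 3.14, 3.14].

INTERFACE

Orientations are given as a rotation vector (axis times angle).
In Python, from workcell import ctrl gives the robot as it stands.
- The arm moves only by the tool apply_moves, never from a script. Its argument "increments" is a list of rows, each an object with "gripper": the opening in per cent of the stroke, from 0 (shut) to 100 (fully open); "delta_pos": the shift along the tool's x, y, z in cm, a list of three; "dr": the turn, a rotation vector about the tool's x, y, z in rad, a list of three. In form: [{"gripper": gripper, "delta_pos": [dx, dy, dz], "dr": [ax, ay, az]}, ...]. A call has exactly 5 rows; each row shifts and turns the commanded pose from where the row before left it, along the tool's axes as they then stand; what a row does not reach is not made up. A row lasts 1/12 s, in which the tool goes at most 41.7 mm and 7.16 degrees, less where a joint would pass 70% of its speed; a pose out of reach is approached as far as the arm can. A call with a gripper value outside its range is refused whole. The fingers move at their own pace and stop on an object; the grip force is fixed at half the most. Time passes only in rows, so rows that do not move let the fingers close, or fill a call up. It gives the time, the measured TCP pose, the force and the opening at its end, in the units of the state.
- ctrl.get_obs(): the state, without advancing time (a new reading comes with each control period).
- ctrl.get_image(name): name is "scene" or "side" or "wrist"; returns a dict with "img" (480x640x3 uint8, red, green, blue), "range_z" (480x640 float32, mm along the optical axis (not along the pixel's ray), 0 where there is no reading), "mtx" (3x3 intrinsics, pixels), "k1" (the pictures are not rectified: a ray, as slopes to the right and down, at radius r is drawn at 1 + k1 r^2 times it, then the intrinsics apply), "rvec" (rotation vector, rad) and "tvec" (3), from world to camera coordinates, as OpenCV has them. Camera axes: x right, y down, z forward; pixel columns grow to the right and rows downward; lengths in mm; the calibration is good to about 2 mm. A picture is of the moment at which its call begins.
- ctrl.close_job(): hands the job in, once; it reports no verdict.
The state is a dict: "t": time; "qpos": joint angles; "qvel": joint speeds; "joint_torque": joint torques, N m; "ee_pos": TCP position; "orientation": TCP orientation; "ft_force": force on the tool from outside, world axes, zero at the start; "moment": the same for the moment, N m; "width": finger opening in mm.
Only numpy, scipy, OpenCV 4.12 (cv2) and the standard library are available. Lean on these libraries where they do the work, as an engineer would, in place of code of your own. Each camera call takes 0.05 s, during which the arm holds its last target. There are 200 camera calls.

TASK

The low brazing-hearth wall on the steel tray is being laid dry in staggered courses. Take the full-length block out of the drying rack, lay it flat on the free table top so that you can take it again across its width, then lay it flat as the next block of the second course of the back wall: end snug against the corner block, bridging the joint between the two blocks below so that it overlaps each by half its length, and flush with the wall's faces. Do not shift the blocks already laid and leave the half block and the other things where they are.

Things in the scene. Friction and masses are not known exactly. Their poses are not given: they have to be found in the camera images.
- block_center (a point): Centre of the loose full-length block to be laid: buff-coloured light soldering block, 120 x 60 x 30 mm, about 0.2 kg, edges rounded 2.5 mm. Its x axis is the 30 mm thickness, y the 120 mm length, z the 60 mm width. It starts on edge in the rack (z up, 30 mm across, centre 42 mm above the table) in either the near or the far slot. Laid flat its x axis points up or down, either side may be up.
- half_block_center (a point): Centre of the loose half block, 60 x 60 x 30 mm, same colour, standing on edge in the other outer slot of the rack, 96 mm from the full block. Axes like the full block's. To be left there.
- rack: Fixed wooden drying rack, 160 (x) x 68 (y) x 26 mm high, origin at the centre of its underside. Two runners along x, 14 mm wide, at y = -27 and +27 mm, with 33 mm wide slots at x = -48, 0 and +48 mm; slot floors 12 mm, teeth 26 mm above the table. Between the runners only thin dowels below 12 mm. The blocks stand in the outer slots.
- tray: Fixed shallow steel tray, 203 (x) x 322 (y) mm, floor 2 mm above the table, rim 14 mm high; origin at the centre of its underside. The back wall runs along its y axis near its far (+x) long side, the wing along x near its right (-y) end. The table between tray and rack (around x = 0.45, y = 0.08 in the world) is free, with room to lay the block flat.
- back_right_center (a point): Centre of the right block of the back wall's first course, laid flat and loose: 60 (x) x 120 (y) x 30 mm (z), x pointing away from the robot across the wall, y to the left along the wall. Its top is 32 mm above the table. The right half of it carries the corner block; the left half is free for the new block.
- back_left_center (a point): Centre of the left block of the back wall's first course, same size and axes, 122 mm to the left (+y) of the right one (2 mm joint between them). Nothing lies on it.
- wing_center (a point): Centre of the first-course wing block, 120 (x) x 60 (y) x 30 mm, loose, running along the tray's x axis toward the robot from the right end of the back wall. Partly covered by the corner block.
- corner_center (a point): Centre of the corner block, the one second-course block already laid: 120 (x) x 60 (y) x 30 mm, loose, along the tray's x axis, far end flush with the back of the wall. Its left (+y) side, 30 mm from its centre, is where the new block's end goes: the new centre comes 90 mm to its left along the wall, on the line of the two back blocks' centres and 30 mm above them.
- spool_center (a point): Bystander: steel spool piece, 51 mm diameter, 90 mm tall, standing in the front left part of the tray; its centre.
- flux_jar_center (a point): Bystander: small glass jar with black lid, 54 mm diameter, 48 mm tall, on the table left of the tray's far end; its centre.
- clamp: Bystander: steel pipe clamp lying flat, 67 x 98 x 18 mm, on the table beyond the tray; origin at the centre of its underside.
Things that resemble listed ones, but are neither listed nor needed, are in the scene too. Leave any green look-alike of the part that bears block_center alone.

How it is judged (in metres and radians):
On the way:
1. the block lies flat, let go, low on the table beside the wall (height (world z) of block_center below 0.03 m and (angle between block_center's own x axis and vertical below 0.12 rad or angle between block_center's own x axis and vertical above 3.02 rad) and contact force between block and the fingers below 0.05 N), for 0.2 s.
At the end, for the whole second after the job is handed in: The full block rests flat (4 deg) on both back blocks, in line with the wall (6 deg), centre within 8 mm of its centre line and 50 to 72 mm along it from each lower block's centre, end at most 9 mm from the corner block; laid blocks within 10 mm of where they were ((angle between block_center's own x axis and vertical below 0.07 rad or angle between block_center's own x axis and vertical above 3.07 rad) and angle between the y axis of block_center and the y axis of back_right_center, either way round below 0.1 rad and z of block_center in the frame of back_right_center between 0.026 and 0.034 m and y of block_center in the frame of back_right_center between 0.05 and 0.072 m and y of block_center in the frame of back_left_center between -0.072 and -0.05 m and x of block_center in the frame of back_right_center between -0.008 and 0.008 m and y of block_center in the frame of corner_center below 0.099 m and contact force between block and back_right above 0.05 N and contact force between block and back_left above 0.05 N and linear speed of block below 0.01 m/s); the robot touches nothing.
It fails at once if a block already laid is shifted by more than 10 mm (distance of any of back_right_center, back_left_center, wing_center, corner_center from where it was at the start of the episode above 0.01 m).
It fails at once if the half block is moved by more than 20 mm (distance of half_block_center from where it was at the start of the episode above 0.02 m).
It fails at once if the spool piece, the jar or the clamp is moved by more than 25 mm (distance of any of spool_center, flux_jar_center, clamp from where it was at the start of the episode above 0.025 m).
It also fails if it takes over 51 s, if anything falls off the work surface, if the arm or the gripper's body presses on something with over 40 N, if the wrist force passes 120 N, or if a joint passes its speed limit or range.

## Working session

There is one attempt and no reset: what is moved stays moved. The work goes in short steps, Python scripts to look and compute and a tool call to move; the robot and the scene stay as the last step left them, time stands still between calls to the robot, and variables do not carry over. Pictures are saved under pics/ and viewed, about 8 in all and at most 12, crops included, and the job is handed in when it is done.

Besides the shell and the picture viewer there is one more tool, called after "Call:" by a JSON object that holds its "method" and its "body", one argument or row to a line. apply_moves: Moves the arm, as the interface text tells. Its arguments: {"type":"object","properties":{"increments":{"type":"array","items":{"type":"object","properties":{"gripper":{"type":"number"},"delta_pos":{"type":"array","items":{"type":"number"}},"dr":{"type":"array","items":{"type":"number"}}}}}},"required":["increments"]}

```bash
mkdir -p pics; ls
cat > h.py <<'E'
import numpy as np, cv2
from workcell import ctrl
from scipy.spatial.transform import Rotation as R
def cloud(im):
    d=im["range_z"];K=np.array(im["mtx"],float);h,w=d.shape
    u,v=np.meshgrid(np.arange(w),np.arange(h))
    k1=float(im["k1"])
    p=cv2.undistortPoints(np.stack([u,v],-1).reshape(-1,1,2).astype(np.float64),K,np.array([k1,0,0,0.])).reshape(h,w,2)
    c=np.dstack([p[...,0]*d,p[...,1]*d,d])
    Rm=cv2.Rodrigues(np.array(im["rvec"],float))[0];t=np.array(im["tvec"],float).ravel()
    P=(c-t)@Rm
    P[d<=0]=np.nan
    return P
def proj(im,X):
    return cv2.projectPoints(np.array(X,float).reshape(-1,1,3),np.array(im["rvec"],float),np.array(im["tvec"],float),np.array(im["mtx"],float),np.array([float(im["k1"]),0,0,0]))[0].reshape(-1,2)
def save(im,n,crop=None,s=1):
    a=im["img"][...,::-1]
    if crop: a=a[crop[1]:crop[3],crop[0]:crop[2]]
    cv2.imwrite("pics/"+n,cv2.resize(a,None,fx=s,fy=s,interpolation=cv2.INTER_CUBIC))
E
python3 - <<'E'
from h import *
import pickle
o=ctrl.get_obs();print(o)
ims={n:ctrl.get_image(n) for n in("scene","side")}
pickle.dump(ims,open("i0.pkl","wb"))
for n in ims:
    save(ims[n],n+"0.png")
    i=ims[n];Rm=cv2.Rodrigues(np.array(i["rvec"]))[0];print(n,-Rm.T@np.array(i["tvec"]).ravel(),Rm[2],i["k1"])
E
```

```text
pics
{'t': 0.0, 'qpos': array([ 1.12497256e+00,  4.23797898e-01,  1.63068569e+00,  2.24200545e-05,
        1.08857600e+00, -1.89935150e-02]), 'qvel': array([ 1.24786777e-03, -5.78701007e-05,  2.63687464e-04,  8.83040908e-04,
        1.25970762e-03, -3.18091173e-04]), 'joint_torque': array([-1.69558873e-03, -5.44622505e+01, -2.73667449e+01,  6.42376347e-02,
        2.27884634e-02, -1.01941773e-04]), 'ee_pos': array([258.46080764, 568.4220489 , 201.33021486]), 'orientation': array([ 0.3336706 ,  1.54510502, -0.33591978]), 'ft_force': array([-0.1831524 , -0.23810474,  0.47521663]), 'moment': array([-0.00716168,  0.01221484, -0.03419486]), 'width': 87.64363980028797}
scene [ 248.60208764 -712.20548776  808.0946176 ] [ 0.32818198  0.67091919 -0.66495415] -0.014771455031514825
side [1233.05442671  345.39253135 1024.56492346] [-0.52670032 -0.25152459 -0.81198655] -0.076794137081893
```

View pics/scene0.png

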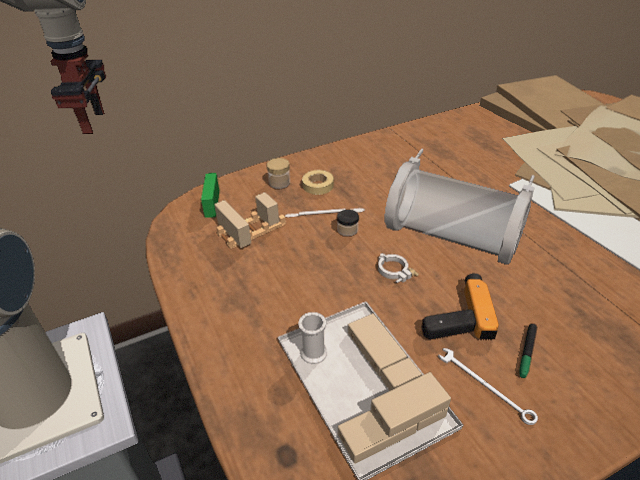

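View pics/side0.png

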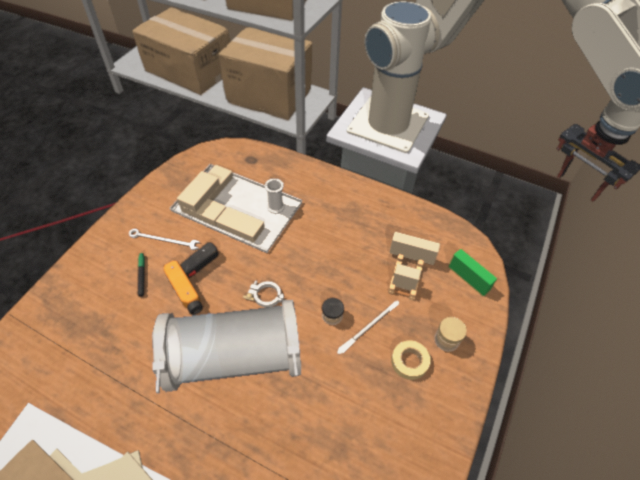

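The full block is the long buff one in the near slot: scene (232,223), side (415,248). The short buff one is the half block: scene (267,208), side (407,275). The green look-alike is at scene (210,195). The wall is at scene (390,390). Next I'll measure these from depth and enlarge the rack.

Run:
```python
from h import *
import pickle
ims=pickle.load(open("i0.pkl","rb"))
for n in ims:
    im=ims[n];P=cloud(im);z=P[...,2]
    hsv=cv2.cvtColor(im["img"],cv2.COLOR_RGB2HSV)
    H,S,V=[hsv[...,i].astype(int) for i in range(3)]
    print(n,"table z",np.nanmedian(z[(abs(z)<20)]))
    buff=(H>8)&(H<28)&(S>30)&(S<135)&(V>120)
    def rep(name,m):
        m=m.astype(np.uint8);k,l,st,c=cv2.connectedComponentsWithStats(m)
        for j in range(1,k):
            if st[j,4]<40: continue
            q=P[l==j];r=cv2.minAreaRect(q[:,:2].astype(np.float32))
            print(name,st[j,4],"px",c[j].round(),"rect",np.round(r[0],1),np.round(r[1],1),round(r[2],1),"med z",np.median(q[:,2]).round(1))
    roi=(P[...,0]>200)&(P[...,0]<800)&(P[...,1]>-400)&(P[...,1]<650)
    rep("z72",buff&roi&(abs(z-72)<5)&(P[...,1]>100))
    rep("z62",roi&(abs(z-62)<5)&(P[...,1]<100))
    rep("z32",roi&(abs(z-32)<5)&(P[...,1]<100))
save(ims["side"],"rack0.png",(340,190,520,350),4)
```

```text
scene table z 0.5302863919257816
z72 185 px [266. 200.] rect [574.2 269.5] [30.2 61.2] 7.7 med z 71.6
z72 399 px [231. 215.] rect [479.6 255.9] [ 30.7 123.1] 8.6 med z 71.7
z62 56 px [312. 326.] rect [ 501.7 -135.9] [ 9.8 30. ] 67.5 med z 61.8
z62 71 px [313. 340.] rect [ 490.7 -163.1] [16.8 39.3] 70.3 med z 61.8
z62 2404 px [410. 400.] rect [ 578.6 -351.1] [121.8  61.5] 0.3 med z 62.2
z32 647 px [449. 323.] rect [ 758.8 -230.8] [ 53.8 114. ] 64.2 med z 35.2
z32 2288 px [384. 350.] rect [ 606.4 -221.7] [ 61.9 169.6] 1.3 med z 31.4
z32 70 px [314. 350.] rect [ 489.3 -164.1] [14.1 38. ] 65.9 med z 31.7
z32 1582 px [368. 432.] rect [ 545.5 -351.5] [ 61.6 181.9] 89.5 med z 32.0
side table z -0.5725617430401678
z72 472 px [416. 242.] rect [483.4 261.9] [ 34.6 121.2] 10.0 med z 71.0
z72 264 px [408. 272.] rect [578.2 274.3] [32.8 60.4] 10.5 med z 71.2
z62 691 px [197. 188.] rect [ 580.7 -347.5] [ 64.2 123.3] 90.0 med z 60.6
z32 1403 px [227. 209.] rect [ 548.2 -257. ] [186.6 245.2] 0.2 med z 30.4
z32 381 px [200. 256.] rect [ 756.  -220.6] [ 42.4 101.1] 71.7 med z 34.8
```

View pics/rack0.png

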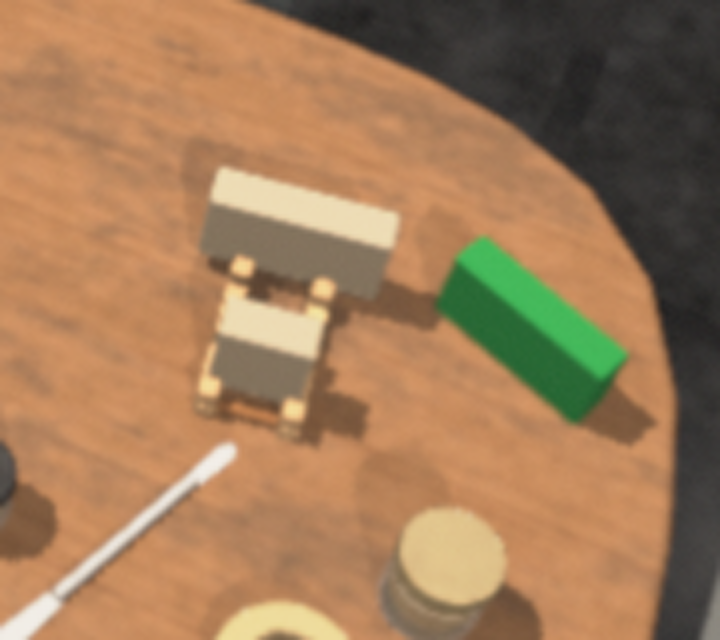

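The crop confirms it: the near-slot block is about 120 mm long with its top at 72 mm, and the far-slot one is the 60 mm half block. Now the tool axes and the move to a point above the full block.

```bash
cat >> h.py <<'E'
def Rt(yaw,tilt=0):
    # tool down, jaw y axis horizontal at 'yaw' from world +x (tool x=-z); tilt: tip swings toward -jaw dir
    y=np.array([np.cos(yaw),np.sin(yaw),0]);x=np.array([0,0,-1.]);z=np.cross(x,y)
    return R.from_rotvec(tilt*-z if False else tilt*z*1.0)*R.from_matrix(np.stack([x,y,z],1))
def go(pos,Rg=None,n=None):
    """print total tool-frame shift (cm) and turn from current pose"""
    o=ctrl.get_obs();Rc=R.from_rotvec(o["orientation"])
    d=Rc.inv().apply(np.array(pos)-o["ee_pos"])/10
    print("ee",o["ee_pos"].round(1),"axes\n",Rc.as_matrix().round(3),"\ndelta cm",d.round(2),"dist",np.linalg.norm(d).round(1))
    if Rg is not None: print("dr",(Rc.inv()*Rg).as_rotvec().round(3))
E
python3 - <<'E'
from h import *
import pickle
ims=pickle.load(open("i0.pkl","rb"))
yaw=0.148
go([480,258,150]); 
for y in (yaw,yaw+np.pi):
    go([480,258,150],Rt(y)); print(Rt(y).as_matrix().round(2))
P=cloud(ims["side"])
for n,b in dict(clamp=(240,275,290,312),jar=(318,295,348,325),spool=(262,175,288,215),rackhalf=(390,260,425,300)).items():
    q=P[b[1]:b[3],b[0]:b[2]].reshape(-1,3);q=q[q[:,2]>8];print(n,np.percentile(q,[2,50,98],axis=0).round(0).tolist())
E
```

```text
ee [258.5 568.5 201.4] axes
 [[-0.001  0.414  0.91 ]
 [-0.001  0.91  -0.414]
 [-1.    -0.001 -0.   ]] 
delta cm [  5.17 -19.09  33.02] dist 38.5
ee [258.5 568.5 201.4] axes
 [[-0.001  0.414  0.91 ]
 [-0.001  0.91  -0.414]
 [-1.    -0.001 -0.   ]] 
delta cm [  5.17 -19.09  33.02] dist 38.5
dr [0.996 0.001 0.001]
[[ 0.    0.99  0.15]
 [ 0.    0.15 -0.99]
 [-1.    0.    0.  ]]
ee [258.5 568.5 201.4] axes
 [[-0.001  0.414  0.91 ]
 [-0.001  0.91  -0.414]
 [-1.    -0.001 -0.   ]] 
delta cm [  5.17 -19.09  33.02] dist 38.5
dr [-2.146e+00 -1.000e-03  1.000e-03]
[[ 0.   -0.99 -0.15]
 [ 0.   -0.15  0.99]
 [-1.    0.    0.  ]]
clamp [[732.0, -64.0, 9.0], [789.0, 5.0, 16.0], [874.0, 90.0, 161.0]]
jar [[715.0, 127.0, 10.0], [745.0, 153.0, 46.0], [764.0, 175.0, 50.0]]
spool [[452.0, -170.0, 10.0], [506.0, -144.0, 64.0], [521.0, -126.0, 92.0]]
rackhalf [[501.0, 238.0, 9.0], [589.0, 278.0, 43.0], [611.0, 308.0, 74.0]]
```

Call:
{"method": "apply_moves", "body": {
  "increments": [
    {"gripper": 100,"delta_pos": [0,-1.91,3.3],"dr": [0,0,0]},
    {"gripper": 100,"delta_pos": [0,-1.91,3.3],"dr": [0,0,0]},
    {"gripper": 100,"delta_pos": [0,-1.91,3.3],"dr": [0,0,0]},
    {"gripper": 100,"delta_pos": [0,-1.91,3.3],"dr": [0,0,0]},
    {"gripper": 100,"delta_pos": [0,-1.91,3.3],"dr": [0,0,0]}
  ]
}}

```text
t: 0.52
ee_pos: [369.8, 412.0, 201.7]
orientation: [0.334, 1.545, -0.335]
ft_force: [0.3, 0.6, -0.2]
width: 87.5
```

Call:
{"method": "apply_moves", "body": {
  "increments": [
    {"gripper": 100,"delta_pos": [0,-1.91,3.3],"dr": [0,0,0]},
    {"gripper": 100,"delta_pos": [0,-1.91,3.3],"dr": [0,0,0]},
    {"gripper": 100,"delta_pos": [0,-1.91,3.3],"dr": [0,0,0]},
    {"gripper": 100,"delta_pos": [0,-1.91,3.3],"dr": [0,0,0]},
    {"gripper": 100,"delta_pos": [0,-1.91,3.3],"dr": [0,0,0]}
  ]
}}

```text
t: 0.93
ee_pos: [480.6, 256.7, 201.9]
orientation: [0.335, 1.545, -0.335]
ft_force: [0.5, 1.3, 0.3]
width: 87.7
```

Call:
{"method": "apply_moves", "body": {
  "increments": [
    {"gripper": 100,"delta_pos": [0,0,0],"dr": [0.11,0,0]},
    {"gripper": 100,"delta_pos": [0,0,0],"dr": [0.11,0,0]},
    {"gripper": 100,"delta_pos": [0,0,0],"dr": [0.11,0,0]},
    {"gripper": 100,"delta_pos": [0,0,0],"dr": [0.11,0,0]},
    {"gripper": 100,"delta_pos": [0,0,0],"dr": [0.11,0,0]}
  ]
}}

```text
t: 1.35
ee_pos: [479.9, 258.1, 201.7]
orientation: [0.766, 1.432, -0.767]
ft_force: [1.0, -0.0, 0.5]
width: 87.5
```

Call:
{"method": "apply_moves", "body": {
  "increments": [
    {"gripper": 100,"delta_pos": [0,0,0],"dr": [0.11,0,0]},
    {"gripper": 100,"delta_pos": [0,0,0],"dr": [0.11,0,0]},
    {"gripper": 100,"delta_pos": [0,0,0],"dr": [0.11,0,0]},
    {"gripper": 100,"delta_pos": [0,0,0],"dr": [0.11,0,0]},
    {"gripper": 100,"delta_pos": [0,0,0],"dr": [0,0,0]}
  ]
}}

```text
t: 1.77
ee_pos: [479.8, 258.3, 201.8]
orientation: [1.097, 1.277, -1.098]
ft_force: [0.6, -0.3, 0.1]
width: 88.0
```

Run:
```python
from h import *
im=ctrl.get_image("wrist");save(im,"w1.png");P=cloud(im);z=P[...,2]
o=ctrl.get_obs();print(o["t"],o["qpos"].round(2),o["ft_force"].round(1))
m=(abs(z-72)<4).astype(np.uint8);k,l,st,c=cv2.connectedComponentsWithStats(m)
for j in range(1,k):
    if st[j,4]<200: continue
    q=P[l==j];r=cv2.minAreaRect(q[:,:2].astype(np.float32));print(st[j,4],c[j].round(),np.round(r[0],1),np.round(r[1],1),round(r[2],1),np.median(q[:,2]).round(1))
go([480,258,51],Rt(.148))
```

```text
1.8167 [ 0.47  0.31  1.81 -0.    1.03  0.32] [-0.1  0.1 -0.5]
5723 [322. 223.] [482.7 258.5] [ 30.  118.7] 8.7 70.9
2823 [444. 228.] [577.4 271.7] [30.8 58.9] 8.4 70.9
ee [479.8 258.3 201.8] axes
 [[-0.001  0.988  0.155]
 [-0.     0.155 -0.988]
 [-1.    -0.001  0.   ]] 
delta cm [15.08  0.02  0.03] dist 15.1
dr [0.008 0.    0.001]
```

View pics/w1.png

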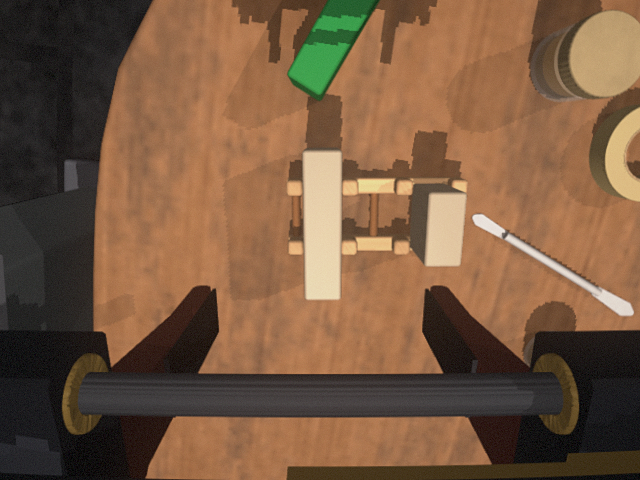

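Wrist view: the block top spans (303–341, 150–300), centred between the jaws, and the half block is to the right at (444,228), clear of the fingers. I'll descend and grip.

Call:
{"method": "apply_moves", "body": {
  "increments": [
    {"gripper": 100,"delta_pos": [3.5,0.2,0],"dr": [0,0,0]},
    {"gripper": 100,"delta_pos": [3.5,0,0],"dr": [0,0,0]},
    {"gripper": 100,"delta_pos": [3.5,0,0],"dr": [0,0,0]},
    {"gripper": 100,"delta_pos": [3.0,0,0],"dr": [0,0,0]},
    {"gripper": 100,"delta_pos": [1.6,0,0],"dr": [0,0,0]}
  ]
}}

```text
t: 2.23
ee_pos: [480.0, 257.7, 47.7]
orientation: [1.089, 1.282, -1.096]
ft_force: [0.3, -0.3, -0.1]
width: 87.8
```

Call:
{"method": "apply_moves", "body": {
  "increments": [
    {"gripper": 40,"delta_pos": [0,0,0],"dr": [0,0,0]},
    {"gripper": 30,"delta_pos": [0,0,0],"dr": [0,0,0]},
    {"gripper": 25,"delta_pos": [0,0,0],"dr": [0,0,0]},
    {"gripper": 15,"delta_pos": [0,0,0],"dr": [0,0,0]},
    {"gripper": 10,"delta_pos": [0,0,0],"dr": [0,0,0]}
  ]
}}

```text
t: 2.65
ee_pos: [483.0, 259.3, 52.6]
orientation: [1.097, 1.277, -1.092]
ft_force: [-0.8, 0.2, 1.1]
width: 57.9
```

Call:
{"method": "apply_moves", "body": {
  "increments": [
    {"gripper": 10,"delta_pos": [0,0,0],"dr": [0,0,0]},
    {"gripper": 10,"delta_pos": [0,0,0],"dr": [0,0,0]},
    {"gripper": 10,"delta_pos": [0,0,0],"dr": [0,0,0]},
    {"gripper": 10,"delta_pos": [0,0,0],"dr": [0,0,0]},
    {"gripper": 10,"delta_pos": [0,0,0],"dr": [0,0,0]}
  ]
}}

```text
t: 3.07
ee_pos: [482.4, 258.9, 51.6]
orientation: [1.096, 1.278, -1.094]
ft_force: [-1.1, -1.3, 10.9]
width: 24.4
```

Run:
```python
from h import *
o=ctrl.get_obs();print(o)
im=ctrl.get_image("wrist");a=cv2.resize(im["img"],(400,300))
im=ctrl.get_image("side");b=cv2.resize(im["img"][190:340,340:540],(400,300))
cv2.imwrite("pics/g1.png",np.hstack([a,b])[...,::-1])
```

```text
{'t': 3.0667, 'qpos': array([ 4.70946156e-01,  5.32267879e-01,  1.88973531e+00, -1.10584944e-04,
        7.18683870e-01,  3.16902302e-01]), 'qvel': array([-0.00136254, -0.00774111, -0.00830104, -0.00128263,  0.00785684,
       -0.00020684]), 'joint_torque': array([ 5.52992318e-01, -4.65796959e+01, -1.60534286e+01,  2.43598111e-01,
       -2.45339898e-01, -1.87502231e-02]), 'ee_pos': array([482.39095221, 258.9393245 ,  51.59574429]), 'orientation': array([ 1.09552337,  1.27772287, -1.09416141]), 'ft_force': array([-1.10780967, -1.31379211, 10.88384883]), 'moment': array([-0.31186382,  0.38488177,  0.01108708]), 'width': 24.40047575871599}
```

View pics/g1.png

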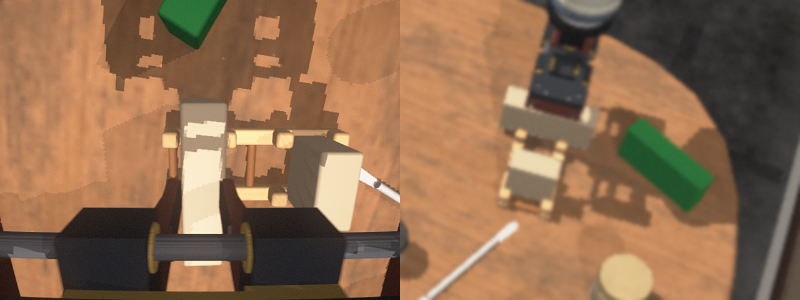

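The right view shows the jaws over the block and the left one shows it between the pads. The 24.4 mm width reading is low for a 30 mm block, so I'll lift a little and check.

Call:
{"method": "apply_moves", "body": {
  "increments": [
    {"gripper": 10,"delta_pos": [-0.5,0,0],"dr": [0,0,0]},
    {"gripper": 10,"delta_pos": [-1,0,0],"dr": [0,0,0]},
    {"gripper": 10,"delta_pos": [-1.5,0,0],"dr": [0,0,0]},
    {"gripper": 10,"delta_pos": [-1.5,0,0],"dr": [0,0,0]},
    {"gripper": 10,"delta_pos": [-1.5,0,0],"dr": [0,0,0]}
  ]
}}

```text
t: 3.58
ee_pos: [482.0, 258.8, 112.1]
orientation: [1.095, 1.278, -1.095]
ft_force: [0.1, -0.3, -0.7]
width: 8.8
```

Run:
```python
from h import *
o=ctrl.get_obs();print(o["ft_force"],o["width"])
im=ctrl.get_image("wrist");a=cv2.resize(im["img"],(400,300));P=cloud(im)
for v in (180,220,260,300,340):print([P[v,u].round(0).tolist() for u in (290,320,335,350)])
im=ctrl.get_image("scene");b=cv2.resize(im["img"][130:280,170:370],(400,300))
cv2.imwrite("pics/g2.png",np.hstack([a,b])[...,::-1])
```

```text
[ 0.07342422 -0.26169462 -0.71867117] 8.767177012713827
[[460.0, 303.0, 70.0], [476.0, 305.0, 72.0], [484.0, 306.0, 70.0], [498.0, 301.0, -1.0]]
[[463.0, 281.0, 69.0], [479.0, 284.0, 72.0], [487.0, 285.0, 72.0], [503.0, 272.0, 0.0]]
[[464.0, 238.0, 8.0], [483.0, 261.0, 71.0], [491.0, 262.0, 71.0], [508.0, 242.0, -1.0]]
[[470.0, 267.0, 148.0], [487.0, 236.0, 70.0], [487.0, 269.0, 146.0], [493.0, 270.0, 148.0]]
[[472.0, 289.0, 220.0], [490.0, 211.0, 71.0], [486.0, 268.0, 178.0], [484.0, 291.0, 219.0]]
```

View pics/g2.png

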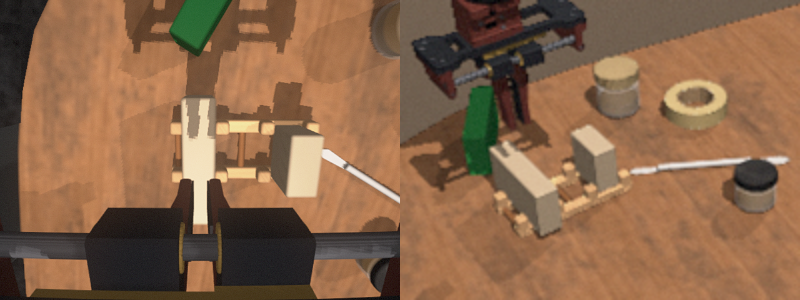

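The grasp missed: the block is still in the rack, about where it was, and the fingers have closed to 8.8 mm. I'll find the real fingertip height from depth.

Run:
```python
from h import *
o=ctrl.get_obs();print(o["ee_pos"],o["width"])
for n in("scene","side"):
    im=ctrl.get_image(n);P=cloud(im)
    uv=proj(im,[o["ee_pos"],o["ee_pos"]-[0,0,8]]);print(n,uv.round(0).tolist())
    m=(np.hypot(P[...,0]-o["ee_pos"][0],P[...,1]-o["ee_pos"][1])<45)&(P[...,2]>78)&(P[...,2]<240)
    q=P[m];print(m.sum(),np.percentile(q[:,2],[0,1,3,10]).round(0)); lo=q[q[:,2]<np.percentile(q[:,2],3)];print(lo.mean(0).round(0),lo.min(0).round(),lo.max(0).round())
    u,v=uv[0];c=im["img"][int(v)-50:int(v)+50,int(u)-65:int(u)+65].copy();cv2.circle(c,(65,50),2,(0,255,0),-1)
    globals()[n]=cv2.resize(c,(390,300))
    if n=="side":
        m=(P[...,0]>420)&(P[...,0]<530)&(P[...,1]>190)&(P[...,1]<330)&(abs(P[...,2]-72)<4)
    else: m=(P[...,0]>420)&(P[...,0]<530)&(P[...,1]>190)&(P[...,1]<330)&(abs(P[...,2]-72)<4)
    q=P[m];r=cv2.minAreaRect(q[:,:2].astype(np.float32));print("block",np.round(r[0]),np.round(r[1]),r[2])
cv2.imwrite("pics/tip.png",np.hstack([scene,side])[...,::-1])
```

```text
[483.72581395 259.61924101 113.5948528 ] 8.821215962738913
scene [[229.0, 198.0], [230.0, 201.0]]
765 [135. 137. 140. 149.]
[482. 252. 137.] [468. 243. 135.] [495. 268. 140.]
block [478. 258.] [ 31. 124.] 8.410750389099121
side [[418.0, 231.0], [418.0, 233.0]]
312 [217. 224. 225. 229.]
[509. 260. 223.] [471. 232. 217.] [519. 291. 225.]
block [483. 262.] [ 34. 121.] 8.822559356689453
```

View pics/tip.png

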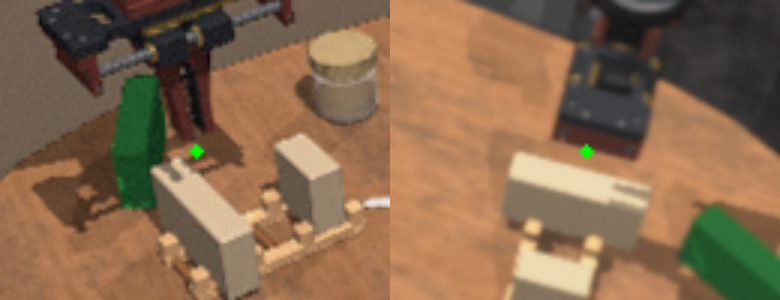

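Run:
```python
from h import *
import pickle
ims=pickle.load(open("i0.pkl","rb"));e=np.array([258.46,568.42,201.33])
for n in ims:
    im=ims[n];P=cloud(im);print(n,proj(im,[e]).round())
    m=(np.hypot(P[...,0]-e[0],P[...,1]-e[1])<75)&(P[...,2]>120)
    q=P[m];print(m.sum())
    if m.sum(): print(np.percentile(q[:,2],[0,.5,1,3,10]).round(0));lo=q[q[:,2]<np.percentile(q[:,2],4)];print(lo.mean(0).round(0),lo.min(0).round(),lo.max(0).round())
```

```text
scene [[ 97. 131.]]
4350
[223. 226. 228. 239. 276.]
[255. 560. 234.] [225. 511. 223.] [288. 617. 244.]
side [[572. 192.]]
5152
[221. 230. 236. 263. 319.]
[266. 563. 250.] [229. 515. 221.] [296. 625. 274.]
```

Both cameras, in both poses, put the fingertips about 22 mm behind the reported TCP instead of 8 mm ahead, a consistent 30 mm offset along the tool. It also explains the graze on the block top, since the tips were at 73 mm. I'll correct for it: grasp with the TCP reading about 21 mm.

Call:
{"method": "apply_moves", "body": {
  "increments": [
    {"gripper": 70,"delta_pos": [0,0,0],"dr": [0,0,0]},
    {"gripper": 70,"delta_pos": [0,0,0],"dr": [0,0,0]},
    {"gripper": 70,"delta_pos": [0,0,0],"dr": [0,0,0]},
    {"gripper": 70,"delta_pos": [0,0,0],"dr": [0,0,0]},
    {"gripper": 70,"delta_pos": [0,0,0],"dr": [0,0,0]}
  ]
}}

```text
t: 4.2
ee_pos: [481.8, 258.6, 110.6]
orientation: [1.094, 1.278, -1.096]
ft_force: [0.4, -0.2, 0.4]
width: 38.3
```

Call:
{"method": "apply_moves", "body": {
  "increments": [
    {"gripper": 70,"delta_pos": [0,0,0],"dr": [0,0,0]},
    {"gripper": 70,"delta_pos": [0,0,0],"dr": [0,0,0]},
    {"gripper": 70,"delta_pos": [0,0,0],"dr": [0,0,0]},
    {"gripper": 70,"delta_pos": [0,0,0],"dr": [0,0,0]},
    {"gripper": 70,"delta_pos": [1,0,0],"dr": [0,0,0]}
  ]
}}

```text
t: 4.62
ee_pos: [483.2, 259.4, 102.3]
orientation: [1.097, 1.277, -1.092]
ft_force: [-0.2, -0.1, -0.5]
width: 61.3
```

Call:
{"method": "apply_moves", "body": {
  "increments": [
    {"gripper": 70,"delta_pos": [2,0,0],"dr": [0,0,0]},
    {"gripper": 70,"delta_pos": [2,0,0],"dr": [0,0,0]},
    {"gripper": 70,"delta_pos": [2,0,0],"dr": [0,0,0]},
    {"gripper": 70,"delta_pos": [1.5,0,0],"dr": [0,0,0]},
    {"gripper": 70,"delta_pos": [0.6,0,0],"dr": [0,0,0]}
  ]
}}

```text
t: 5.03
ee_pos: [480.5, 258.0, 17.4]
orientation: [1.092, 1.28, -1.098]
ft_force: [-0.0, -1.1, 1.2]
width: 61.4
```

Call:
{"method": "apply_moves", "body": {
  "increments": [
    {"gripper": 15,"delta_pos": [0,0,0],"dr": [0,0,0]},
    {"gripper": 15,"delta_pos": [0,0,0],"dr": [0,0,0]},
    {"gripper": 15,"delta_pos": [0,0,0],"dr": [0,0,0]},
    {"gripper": 15,"delta_pos": [0,0,0],"dr": [0,0,0]},
    {"gripper": 15,"delta_pos": [0,0,0],"dr": [0,0,0]}
  ]
}}

```text
t: 5.45
ee_pos: [482.4, 259.0, 21.0]
orientation: [1.096, 1.278, -1.094]
ft_force: [-1.6, -1.0, 1.6]
width: 31.4
```

Call:
{"method": "apply_moves", "body": {
  "increments": [
    {"gripper": 15,"delta_pos": [0,0,0],"dr": [0,0,0]},
    {"gripper": 15,"delta_pos": [0,0,0],"dr": [0,0,0]},
    {"gripper": 15,"delta_pos": [0,0,0],"dr": [0,0,0]},
    {"gripper": 15,"delta_pos": [0,0,0],"dr": [0,0,0]},
    {"gripper": 15,"delta_pos": [0,0,0],"dr": [0,0,0]}
  ]
}}

```text
t: 5.87
ee_pos: [482.2, 258.9, 20.9]
orientation: [1.096, 1.278, -1.094]
ft_force: [-2.8, -0.6, 6.0]
width: 29.7
```

Gripped at 29.7 mm. Next: lift, carry over the free table, and tilt 45° with the tip toward the robot.

Call:
{"method": "apply_moves", "body": {
  "increments": [
    {"gripper": 10,"delta_pos": [-1,0,0],"dr": [0,0,0]},
    {"gripper": 10,"delta_pos": [-2,0,0],"dr": [0,0,0]},
    {"gripper": 10,"delta_pos": [-3,0,0],"dr": [0,0,0]},
    {"gripper": 10,"delta_pos": [-3,0,0],"dr": [0,0,0]},
    {"gripper": 10,"delta_pos": [-3,0,0],"dr": [0,0,0]}
  ]
}}

```text
t: 6.28
ee_pos: [481.5, 258.5, 141.6]
orientation: [1.095, 1.278, -1.096]
ft_force: [0.6, 0.8, -2.8]
width: 29.9
```

Call:
{"method": "apply_moves", "body": {
  "increments": [
    {"gripper": 10,"delta_pos": [0,-0.9,1.7],"dr": [0,0,0]},
    {"gripper": 10,"delta_pos": [0,-1.8,3.35],"dr": [0,0,0]},
    {"gripper": 10,"delta_pos": [0,-1.8,3.35],"dr": [0,0,0]},
    {"gripper": 10,"delta_pos": [0,-1.8,3.35],"dr": [0,0,0]},
    {"gripper": 10,"delta_pos": [0,-1.8,3.35],"dr": [0,0,0]}
  ]
}}

```text
t: 6.7
ee_pos: [424.1, 95.9, 140.6]
orientation: [1.095, 1.278, -1.094]
ft_force: [0.3, -0.3, -1.7]
width: 30.1
```

Call:
{"method": "apply_moves", "body": {
  "increments": [
    {"gripper": 10,"delta_pos": [0,-0.7,1.65],"dr": [0,0,0]},
    {"gripper": 10,"delta_pos": [0,0,0],"dr": [0,0,-0.1]},
    {"gripper": 10,"delta_pos": [0,0,0],"dr": [0,0,-0.1]},
    {"gripper": 10,"delta_pos": [0,0,0],"dr": [0,0,-0.1]},
    {"gripper": 10,"delta_pos": [0,0,0],"dr": [0,0,-0.1]}
  ]
}}

```text
t: 7.12
ee_pos: [421.5, 79.6, 141.4]
orientation: [0.856, 1.539, -1.39]
ft_force: [-0.5, 0.3, -2.8]
width: 29.9
```

Call:
{"method": "apply_moves", "body": {
  "increments": [
    {"gripper": 10,"delta_pos": [0,0,0],"dr": [0,0,-0.1]},
    {"gripper": 10,"delta_pos": [0,0,0],"dr": [0,0,-0.1]},
    {"gripper": 10,"delta_pos": [0,0,0],"dr": [0,0,-0.1]},
    {"gripper": 10,"delta_pos": [0,0,0],"dr": [0,0,-0.085]},
    {"gripper": 10,"delta_pos": [0,0,0],"dr": [0,0,0]}
  ]
}}

```text
t: 7.53
ee_pos: [421.6, 79.8, 138.1]
orientation: [0.574, 1.769, -1.66]
ft_force: [-0.7, -0.1, -2.6]
width: 29.6
```

Run:
```python
from h import *
o=ctrl.get_obs();Rc=R.from_rotvec(o["orientation"]);M=Rc.as_matrix();print(o["ee_pos"],o["width"],o["qpos"].round(2));print(M.round(3))
out=[]
for n in("scene","side"):
    im=ctrl.get_image(n);P=cloud(im)
    hsv=cv2.cvtColor(im["img"],cv2.COLOR_RGB2HSV).astype(int)
    m=(np.linalg.norm(P-(o["ee_pos"]-10*M[:,0]),axis=2)<120)&(hsv[...,0]>8)&(hsv[...,0]<28)&(hsv[...,1]<135)&(hsv[...,2]>100)&(P[...,2]>40)
    q=P[m];f=(q-o["ee_pos"])@M;print(n,m.sum(),np.percentile(f,[1,50,99],axis=0).round(0).tolist(),"zmin",np.percentile(q[:,2],[0,1,3]).round())
    u,v=proj(im,[o["ee_pos"]])[0];c=im["img"][int(v)-75:int(v)+75,int(u)-97:int(u)+97].copy();out.append(cv2.resize(c,(390,300)))
cv2.imwrite("pics/tilt.png",np.hstack(out)[...,::-1])
```

```text
[421.6408701   79.79799756 138.07747673] 29.635769057848844 [0.16 0.68 1.62 0.   1.63 0.  ]
[[-0.702  0.696  0.153]
 [-0.109  0.108 -0.988]
 [-0.704 -0.71   0.   ]]
scene 1448 [[-101.0, -24.0, -57.0], [-21.0, -16.0, 27.0], [8.0, 15.0, 62.0]] zmin [120. 132. 139.]
side 115 [[-57.0, -15.0, -62.0], [-50.0, -1.0, -54.0], [1.0, 14.0, -43.0]] zmin [135. 136. 144.]
```

View pics/tilt.png

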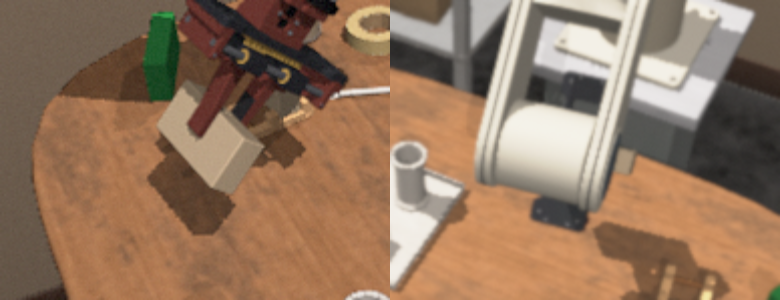

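The block is held as expected and tilted 45°, with its lowest edge at 120 mm. Lowering it to the table.

Call:
{"method": "apply_moves", "body": {
  "increments": [
    {"gripper": 10,"delta_pos": [2.0,2.0,0],"dr": [0,0,0]},
    {"gripper": 10,"delta_pos": [2,2,0],"dr": [0,0,0]},
    {"gripper": 10,"delta_pos": [2,2,0],"dr": [0,0,0]},
    {"gripper": 10,"delta_pos": [1.5,1.5,0],"dr": [0,0,0]},
    {"gripper": 10,"delta_pos": [0.6,0.6,0],"dr": [0,0,0]}
  ]
}}

```text
t: 8.05
ee_pos: [419.6, 79.5, 24.6]
orientation: [0.578, 1.766, -1.657]
ft_force: [-0.3, 0.6, -2.4]
width: 29.7
```

Call:
{"method": "apply_moves", "body": {
  "increments": [
    {"gripper": 10,"delta_pos": [0.1,0.1,0],"dr": [0,0,0]},
    {"gripper": 10,"delta_pos": [0.1,0.1,0],"dr": [0,0,0]},
    {"gripper": 10,"delta_pos": [0,0,0],"dr": [0,0,0]},
    {"gripper": 10,"delta_pos": [0,0,0],"dr": [0,0,0]},
    {"gripper": 10,"delta_pos": [0,0,0],"dr": [0,0,0]}
  ]
}}

```text
t: 8.47
ee_pos: [421.6, 79.9, 23.7]
orientation: [0.579, 1.765, -1.655]
ft_force: [0.6, 0.6, -2.1]
width: 30.0
```

Call:
{"method": "apply_moves", "body": {
  "increments": [
    {"gripper": 10,"delta_pos": [0.2,0.2,0],"dr": [0,0,0]},
    {"gripper": 10,"delta_pos": [0.15,0.15,0],"dr": [0,0,0]},
    {"gripper": 10,"delta_pos": [0.1,0.1,0],"dr": [0,0,0]},
    {"gripper": 10,"delta_pos": [0,0,0],"dr": [0,0,0]},
    {"gripper": 10,"delta_pos": [0,0,0],"dr": [0,0,0]}
  ]
}}

```text
t: 8.88
ee_pos: [420.9, 79.8, 16.7]
orientation: [0.577, 1.767, -1.657]
ft_force: [1.2, 0.4, 3.8]
width: 29.3
```

Call:
{"method": "apply_moves", "body": {
  "increments": [
    {"gripper": 45,"delta_pos": [0,0,0],"dr": [0,0,0]},
    {"gripper": 45,"delta_pos": [0,0,0],"dr": [0,0,0]},
    {"gripper": 45,"delta_pos": [0,0,0],"dr": [0,0,0]},
    {"gripper": 45,"delta_pos": [-1,0,0],"dr": [0,0,0]},
    {"gripper": 45,"delta_pos": [-2,0,0],"dr": [0,0,0]}
  ]
}}

```text
t: 9.3
ee_pos: [439.8, 82.7, 37.3]
orientation: [0.573, 1.769, -1.66]
ft_force: [0.3, 0.0, -1.4]
width: 39.3
```

Call:
{"method": "apply_moves", "body": {
  "increments": [
    {"gripper": 45,"delta_pos": [-3,0,0],"dr": [0,0,0]},
    {"gripper": 60,"delta_pos": [-3,0,0],"dr": [0,0,0]},
    {"gripper": 100,"delta_pos": [-3,0,0],"dr": [0,0,0]},
    {"gripper": 100,"delta_pos": [-3,0,0],"dr": [0,0,0]},
    {"gripper": 100,"delta_pos": [-2,0,0],"dr": [0,0,0]}
  ]
}}

```text
t: 9.72
ee_pos: [542.1, 98.6, 139.2]
orientation: [0.58, 1.765, -1.655]
ft_force: [0.3, 0.2, 0.5]
width: 62.6
```

Call:
{"method": "apply_moves", "body": {
  "increments": [
    {"gripper": 100,"delta_pos": [0,0,0],"dr": [0,0,0.1]},
    {"gripper": 100,"delta_pos": [0,0,0],"dr": [0,0,0.1]},
    {"gripper": 100,"delta_pos": [0,0,0],"dr": [0,0,0.1]},
    {"gripper": 100,"delta_pos": [0,0,0],"dr": [0,0,0.1]},
    {"gripper": 100,"delta_pos": [0,0,0],"dr": [0,0,0.1]}
  ]
}}

```text
t: 10.13
ee_pos: [540.3, 98.3, 137.6]
orientation: [0.934, 1.461, -1.301]
ft_force: [-0.5, -0.3, -0.4]
width: 87.6
```

Call:
{"method": "apply_moves", "body": {
  "increments": [
    {"gripper": 100,"delta_pos": [0,0,0],"dr": [0,0,0.1]},
    {"gripper": 100,"delta_pos": [0,0,0],"dr": [0,0,0.1]},
    {"gripper": 100,"delta_pos": [0,0,0],"dr": [0,0,0.085]},
    {"gripper": 100,"delta_pos": [0,0,0],"dr": [0,0,0]},
    {"gripper": 100,"delta_pos": [0,0,0],"dr": [0,0,0]}
  ]
}}

```text
t: 10.55
ee_pos: [539.0, 98.1, 137.5]
orientation: [1.094, 1.279, -1.096]
ft_force: [-0.2, 0.9, 0.3]
width: 87.9
```

```bash
cat >> h.py <<'E'
def tops(im,zc,tol=4,mn=300,ok=None):
    P=cloud(im);m=(abs(P[...,2]-zc)<tol)
    if ok is not None: m&=ok(P)
    k,l,st,c=cv2.connectedComponentsWithStats(m.astype(np.uint8));res=[]
    for j in range(1,k):
        if st[j,4]<mn: continue
        q=P[l==j];r=cv2.minAreaRect(q[:,:2].astype(np.float32));res.append(r)
        print("top",zc,st[j,4],"px",c[j].round(),np.round(r[0],1),np.round(r[1],1),"ang",round(r[2],2),"z",np.median(q[:,2]).round(1))
    return P
E
python3 - <<'E'
from h import *
o=ctrl.get_obs();print(o["t"],o["qpos"].round(2),o["width"])
for n in("scene","wrist"):
    im=ctrl.get_image(n);print(n);tops(im,30,5,200,lambda P:(P[...,1]>0)&(P[...,1]<190)&(P[...,0]<600))
go([450,84,140],Rt(.155))
save(im,"w2.png")
E
```

```text
10.55 [ 0.16  0.4   1.85 -0.    0.9   0.  ] 87.88378990688085
scene
top 30 1096 px [249. 277.] [453.4  83.7] [ 61.3 123.8] ang 8.37 z 29.7
wrist
top 30 12189 px [204. 225.] [457.3  85.5] [ 60.3 119.3] ang 8.97 z 28.7
ee [540.8  98.4 137.1] axes
 [[-0.001  0.988  0.153]
 [-0.     0.153 -0.988]
 [-1.    -0.001  0.   ]] 
delta cm [-0.28 -9.19  0.03] dist 9.2
dr [-0.001  0.     0.001]
```

View pics/w2.png

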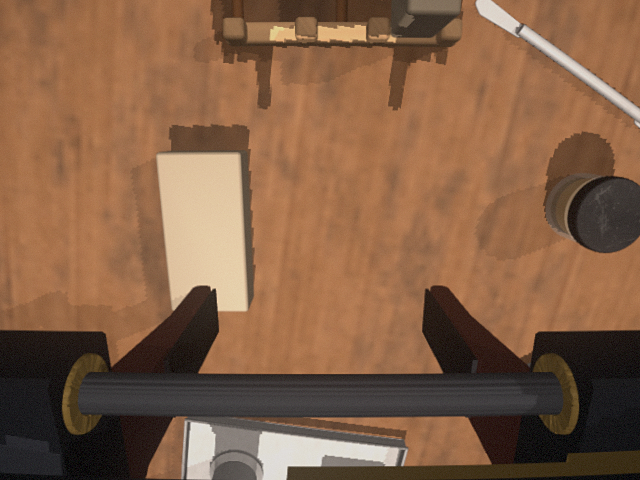

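The block lies flat at (457,85), top at 29 mm, yaw 8.7° (wrist px (204,225)), so the first milestone should be met. Before regrasping I'll look at the wall from close up.

Call:
{"method": "apply_moves", "body": {
  "increments": [
    {"gripper": 100,"delta_pos": [-0.28,-0.08,3.8],"dr": [0.015,0,0]},
    {"gripper": 100,"delta_pos": [-0.28,-0.08,3.8],"dr": [0.015,0,0]},
    {"gripper": 100,"delta_pos": [-0.28,-0.08,3.8],"dr": [0.015,0,0]},
    {"gripper": 100,"delta_pos": [-0.28,-0.08,3.8],"dr": [0.015,0,0]},
    {"gripper": 100,"delta_pos": [-0.28,-0.08,3.8],"dr": [0.015,0,0]}
  ]
}}

```text
t: 11.07
ee_pos: [560.4, -92.7, 150.5]
orientation: [1.151, 1.247, -1.152]
ft_force: [0.3, -0.3, -0.6]
width: 87.7
```

Call:
{"method": "apply_moves", "body": {
  "increments": [
    {"gripper": 100,"delta_pos": [-0.28,-0.08,3.8],"dr": [0.015,0,0]},
    {"gripper": 100,"delta_pos": [-0.28,-0.08,3.8],"dr": [0.015,0,0]},
    {"gripper": 100,"delta_pos": [-0.28,-0.08,3.8],"dr": [0.015,0,0]},
    {"gripper": 100,"delta_pos": [-0.28,-0.08,3.8],"dr": [0.015,0,0]},
    {"gripper": 100,"delta_pos": [-0.28,-0.08,3.8],"dr": [0.015,0,0]}
  ]
}}

```text
t: 11.48
ee_pos: [565.2, -283.3, 164.3]
orientation: [1.207, 1.212, -1.208]
ft_force: [0.7, 0.4, 0.0]
width: 87.7
```

Call:
{"method": "apply_moves", "body": {
  "increments": [
    {"gripper": 100,"delta_pos": [0,0,0],"dr": [0,0,0]},
    {"gripper": 100,"delta_pos": [0,0,0],"dr": [0,0,0]},
    {"gripper": 100,"delta_pos": [0,0,0],"dr": [0,0,0]},
    {"gripper": 100,"delta_pos": [0,0,0],"dr": [0,0,0]},
    {"gripper": 100,"delta_pos": [0,0,0],"dr": [0,0,0]}
  ]
}}

```text
t: 11.9
ee_pos: [564.6, -279.3, 164.3]
orientation: [1.205, 1.213, -1.205]
ft_force: [0.4, 0.8, -0.2]
width: 88.0
```

Run:
```python
from h import *
import pickle
im=ctrl.get_image("wrist");pickle.dump(im,open("wall.pkl","wb"))
tops(im,61,4,300);P=tops(im,31,4,300)
q=P[(abs(P[...,2]-61)<4)];print("corner left edge y",np.nanpercentile(q[:,1],[97,99,99.8]).round(1), "x",np.nanpercentile(q[:,0],[.5,99.5]).round(1))
go([457,85,140],Rt(.153))
save(im,"w3.png")
```

```text
top 61 343 px [197.  24.] [ 490.7 -143.4] [37.5 19.4] ang 48.8 z 61.1
top 61 11300 px [340. 325.] [ 581.1 -350.4] [ 61.1 120. ] ang 89.8 z 60.2
top 31 13564 px [379. 114.] [ 609.4 -197.7] [ 60.4 120.1] ang 0.7 z 30.4
top 31 1986 px [569. 171.] [ 773.7 -234. ] [ 57.  140.6] ang 63.0 z 33.2
top 31 5621 px [376. 241.] [ 610.  -291.6] [61.8 60.7] ang 89.94 z 30.4
top 31 3471 px [239. 305.] [ 517.6 -350.6] [ 60.5 120.4] ang 89.71 z 30.1
corner left edge y [-158.3 -134.  -131.5] x [479.8 639.6]
ee [ 564.6 -279.4  164.4] axes
 [[-0.001  1.     0.006]
 [ 0.     0.006 -1.   ]
 [-1.    -0.001 -0.   ]] 
delta cm [  2.47 -10.55 -36.5 ] dist 38.1
dr [-0.147 -0.     0.001]
```

View pics/w3.png

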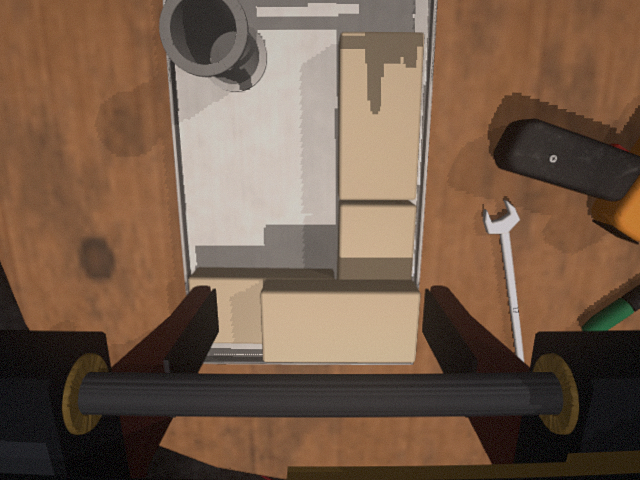

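Wall seen from close: corner top at px (340,325), back-left at (379,114), and the free half of back-right at (376,241). The two target estimates, corner +90 mm and back-left −61 mm, agree within 2 mm. Target centre is about (610, −258.5), yaw about 0. Going back for the block.

Call:
{"method": "apply_moves", "body": {
  "increments": [
    {"gripper": 100,"delta_pos": [0.25,-1.05,-3.65],"dr": [0,0,0]},
    {"gripper": 100,"delta_pos": [0.25,-1.05,-3.65],"dr": [0,0,0]},
    {"gripper": 100,"delta_pos": [0.25,-1.05,-3.65],"dr": [0,0,0]},
    {"gripper": 100,"delta_pos": [0.25,-1.05,-3.65],"dr": [0,0,0]},
    {"gripper": 100,"delta_pos": [0.25,-1.05,-3.65],"dr": [0,0,0]}
  ]
}}

```text
t: 12.37
ee_pos: [510.3, -96.2, 152.2]
orientation: [1.206, 1.211, -1.205]
ft_force: [0.6, -0.3, -0.4]
width: 87.7
```

Call:
{"method": "apply_moves", "body": {
  "increments": [
    {"gripper": 100,"delta_pos": [0.25,-1.05,-3.65],"dr": [0,0,0]},
    {"gripper": 100,"delta_pos": [0.25,-1.05,-3.65],"dr": [0,0,0]},
    {"gripper": 100,"delta_pos": [0.25,-1.05,-3.65],"dr": [0,0,0]},
    {"gripper": 100,"delta_pos": [0.25,-1.05,-3.65],"dr": [0,0,0]},
    {"gripper": 100,"delta_pos": [0.25,-1.05,-3.65],"dr": [0,0,0]}
  ]
}}

```text
t: 12.78
ee_pos: [456.8, 86.2, 139.9]
orientation: [1.206, 1.211, -1.205]
ft_force: [2.2, 0.0, -0.7]
width: 88.1
```

Call:
{"method": "apply_moves", "body": {
  "increments": [
    {"gripper": 100,"delta_pos": [0,0,0],"dr": [-0.075,0,0]},
    {"gripper": 100,"delta_pos": [0,0,0],"dr": [-0.072,0,0]},
    {"gripper": 100,"delta_pos": [3,0,0],"dr": [0,0,0]},
    {"gripper": 100,"delta_pos": [3,0,0],"dr": [0,0,0]},
    {"gripper": 100,"delta_pos": [0,0,0],"dr": [0,0,0]}
  ]
}}

```text
t: 13.2
ee_pos: [454.4, 84.2, 76.2]
orientation: [1.092, 1.282, -1.101]
ft_force: [-0.4, -0.5, 0.7]
width: 88.0
```

Run:
```python
from h import *
im=ctrl.get_image("wrist");tops(im,29,4,300,lambda P:(P[...,1]>0)&(P[...,1]<190)&(P[...,0]<600))
go([457.3,85.5,-16],Rt(.153))
```

```text
top 29 20004 px [324. 250.] [457.2  85. ] [ 60.3 119.3] ang 8.84 z 28.8
ee [455.5  84.2  78. ] axes
 [[-0.006  0.988  0.152]
 [-0.001  0.152 -0.988]
 [-1.    -0.006  0.   ]] 
delta cm [ 9.4   0.25 -0.1 ] dist 9.4
dr [-0.001  0.     0.006]
```

Call:
{"method": "apply_moves", "body": {
  "increments": [
    {"gripper": 100,"delta_pos": [3,0.15,-0.1],"dr": [0,0,0]},
    {"gripper": 100,"delta_pos": [3,0,0],"dr": [0,0,0]},
    {"gripper": 100,"delta_pos": [2,0,0],"dr": [0,0,0]},
    {"gripper": 100,"delta_pos": [0.9,0,0],"dr": [0,0,0]},
    {"gripper": 100,"delta_pos": [0.4,0,0],"dr": [0,0,0]}
  ]
}}

```text
t: 13.67
ee_pos: [459.3, 85.3, -13.4]
orientation: [1.097, 1.277, -1.098]
ft_force: [0.3, -1.0, -0.1]
width: 87.7
```

Call:
{"method": "apply_moves", "body": {
  "increments": [
    {"gripper": 100,"delta_pos": [0,0,0],"dr": [0,0,0]},
    {"gripper": 50,"delta_pos": [0,0,0],"dr": [0,0,0]},
    {"gripper": 50,"delta_pos": [0,0,0],"dr": [0,0,0]},
    {"gripper": 50,"delta_pos": [0,0,0],"dr": [0,0,0]},
    {"gripper": 50,"delta_pos": [0,0,0],"dr": [0,0,0]}
  ]
}}

```text
t: 14.08
ee_pos: [459.5, 85.1, -12.6]
orientation: [1.098, 1.276, -1.097]
ft_force: [-2.1, 0.0, 2.3]
width: 64.7
```

Call:
{"method": "apply_moves", "body": {
  "increments": [
    {"gripper": 50,"delta_pos": [0,0,0],"dr": [0,0,0]},
    {"gripper": 50,"delta_pos": [0,0,0],"dr": [0,0,0]},
    {"gripper": 50,"delta_pos": [0,0,0],"dr": [0,0,0]},
    {"gripper": 50,"delta_pos": [0,0,0],"dr": [0,0,0]},
    {"gripper": 50,"delta_pos": [0,0,0],"dr": [0,0,0]}
  ]
}}

```text
t: 14.5
ee_pos: [458.8, 85.0, -12.9]
orientation: [1.097, 1.277, -1.098]
ft_force: [-3.3, -0.7, 8.2]
width: 59.6
```

Gripped across the width (59.6 mm). Lift and carry to above the wall.

Call:
{"method": "apply_moves", "body": {
  "increments": [
    {"gripper": 45,"delta_pos": [-1,0,0],"dr": [0,0,0]},
    {"gripper": 45,"delta_pos": [-3,0,0],"dr": [0,0,0]},
    {"gripper": 45,"delta_pos": [-3,0,0],"dr": [0,0,0]},
    {"gripper": 45,"delta_pos": [-3,0,0],"dr": [0,0,0]},
    {"gripper": 45,"delta_pos": [-3,0,0],"dr": [0,0,0]}
  ]
}}

```text
t: 14.92
ee_pos: [458.9, 85.0, 118.4]
orientation: [1.097, 1.277, -1.097]
ft_force: [1.1, 0.5, -2.2]
width: 59.6
```

Call:
{"method": "apply_moves", "body": {
  "increments": [
    {"gripper": 45,"delta_pos": [0,0.97,3.6],"dr": [0,0,0]},
    {"gripper": 45,"delta_pos": [0,0.97,3.6],"dr": [0,0,0]},
    {"gripper": 45,"delta_pos": [0,0.97,3.6],"dr": [0,0,0]},
    {"gripper": 45,"delta_pos": [0,0.97,3.6],"dr": [0,0,0]},
    {"gripper": 45,"delta_pos": [0,0.97,3.6],"dr": [0,0,0]}
  ]
}}

```text
t: 15.33
ee_pos: [534.7, -87.3, 117.4]
orientation: [1.097, 1.276, -1.097]
ft_force: [0.7, 0.9, -2.6]
width: 59.6
```

Call:
{"method": "apply_moves", "body": {
  "increments": [
    {"gripper": 45,"delta_pos": [0,0.97,3.6],"dr": [0,0,0]},
    {"gripper": 45,"delta_pos": [0,0.97,3.6],"dr": [0,0,0]},
    {"gripper": 45,"delta_pos": [0,0.97,3.6],"dr": [0,0,0]},
    {"gripper": 45,"delta_pos": [0,0.97,3.6],"dr": [0,0,0]},
    {"gripper": 45,"delta_pos": [0,0.97,3.5],"dr": [0,0,0]}
  ]
}}

```text
t: 15.75
ee_pos: [609.3, -257.2, 117.1]
orientation: [1.098, 1.277, -1.098]
ft_force: [0.6, 0.1, -1.7]
width: 59.9
```

Call:
{"method": "apply_moves", "body": {
  "increments": [
    {"gripper": 45,"delta_pos": [0,0,0],"dr": [0.05,0,0]},
    {"gripper": 45,"delta_pos": [0,0,0],"dr": [0.05,0,0]},
    {"gripper": 45,"delta_pos": [0,0,0],"dr": [0.05,0,0]},
    {"gripper": 45,"delta_pos": [0,0,0],"dr": [0,0,0]},
    {"gripper": 45,"delta_pos": [0,0,0],"dr": [0,0,0]}
  ]
}}

```text
t: 16.17
ee_pos: [608.9, -255.2, 116.8]
orientation: [1.207, 1.21, -1.208]
ft_force: [0.2, 0.4, -1.6]
width: 60.1
```

Run:
```python
from h import *
o=ctrl.get_obs();print(o["t"],o["qpos"].round(2),o["width"],o["ft_force"])
for n in("wrist","side","scene"):
    im=ctrl.get_image(n);print(n);tops(im,o["ee_pos"][2]+42,7,100,lambda P:(P[...,1]<-100)&(P[...,0]>540)&(P[...,0]<700)); tops(im,61,5,200,lambda P:(P[...,0]>510)&(P[...,1]<-300)&(P[...,0]<700));tops(im,31,4,200,lambda P:(P[...,0]>570)&(P[...,1]<-100)&(P[...,0]<700))
go([610,-257,60],Rt(.003))
```

```text
16.1667 [-0.41  0.57  1.6  -0.    0.97 -0.42] 60.07638931302413 [ 0.24565963  0.39149881 -1.58929543]
wrist
top 158.84998401725528 35232 px [320. 270.] [ 610.2 -234.7] [79.5 78.2] ang 89.56 z 158.5
top 158.84998401725528 5832 px [320. 438.] [ 610.2 -303.7] [60.4 22. ] ang 0.4 z 158.4
top 61 335 px [231. 423.] [ 548.9 -375.1] [10.6 21.9] ang 88.68 z 60.1
top 31 10224 px [318. 108.] [ 608.8 -169.7] [60.1 64.4] ang 0.22 z 30.3
side
top 158.84998401725528 582 px [222. 185.] [ 607.2 -230.6] [78. 82.] ang 10.55 z 158.6
top 61 312 px [190. 196.] [ 611.5 -347.8] [60.6 63.8] ang 1.91 z 60.5
top 31 1106 px [230. 217.] [ 610.2 -227. ] [ 63.1 188.7] ang 0.53 z 30.5
scene
top 158.84998401725528 1467 px [407. 325.] [ 609.8 -278. ] [77.  82.7] ang 11.37 z 159.5
top 61 2420 px [410. 400.] [ 578.3 -350.7] [121.3  61.8] ang 0.43 z 62.3
top 31 1977 px [384. 353.] [ 605.8 -222.2] [ 60.5 168.3] ang 1.61 z 31.4
ee [ 609.1 -255.   116.8] axes
 [[ 0.     1.     0.002]
 [-0.     0.002 -1.   ]
 [-1.     0.     0.   ]] 
delta cm [5.68 0.09 0.2 ] dist 5.7
dr [-0.001  0.    -0.   ]
```

The held block is centred at about (610, −255), aligned with the wall within 0.5°, bottom at 130 mm. I'll shift 2.5 mm toward the corner and descend.

Call:
{"method": "apply_moves", "body": {
  "increments": [
    {"gripper": 45,"delta_pos": [2.5,0,0.25],"dr": [0,0,0]},
    {"gripper": 45,"delta_pos": [2.5,0,0],"dr": [0,0,0]},
    {"gripper": 45,"delta_pos": [2.2,0,0],"dr": [0,0,0]},
    {"gripper": 45,"delta_pos": [1.2,0,0],"dr": [0,0,0]},
    {"gripper": 45,"delta_pos": [0.5,0,0],"dr": [0,0,0]}
  ]
}}

```text
t: 16.73
ee_pos: [607.8, -257.0, 25.5]
orientation: [1.207, 1.213, -1.21]
ft_force: [-0.8, -0.2, -2.2]
width: 59.7
```

Call:
{"method": "apply_moves", "body": {
  "increments": [
    {"gripper": 45,"delta_pos": [0.3,0,0],"dr": [0,0,0]},
    {"gripper": 45,"delta_pos": [0,0,0],"dr": [0,0,0]},
    {"gripper": 45,"delta_pos": [0,0,0],"dr": [0,0,0]},
    {"gripper": 45,"delta_pos": [0,0,0],"dr": [0,0,0]},
    {"gripper": 45,"delta_pos": [0,0,0],"dr": [0,0,0]}
  ]
}}

```text
t: 17.15
ee_pos: [609.9, -258.1, 25.8]
orientation: [1.209, 1.208, -1.208]
ft_force: [-0.8, -0.3, -2.0]
width: 59.9
```

Run:
```python
from h import *
o=ctrl.get_obs();print(o["ee_pos"],o["ft_force"])
out=[]
for n in("scene","side"):
    im=ctrl.get_image(n);u,v=proj(im,[[610,-300,50]])[0];out.append(cv2.resize(im["img"][int(v)-50:int(v)+50,int(u)-65:int(u)+65],(390,300),interpolation=cv2.INTER_CUBIC))
    tops(im,62,3.5,100,lambda P:(P[...,0]>510)&(P[...,1]<-150)&(P[...,0]<700))
cv2.imwrite("pics/pl.png",np.hstack(out)[...,::-1])
```

```text
[ 609.85736694 -258.08436984   25.77018061] [-0.81030249 -0.26331128 -2.03164602]
top 62 2467 px [410. 398.] [ 578.4 -314.8] [120.6 133.6] ang 0.03 z 62.3
top 62 138 px [190. 186.] [ 588.2 -367.5] [106.6  22.2] ang 0.57 z 61.2
```

View pics/pl.png

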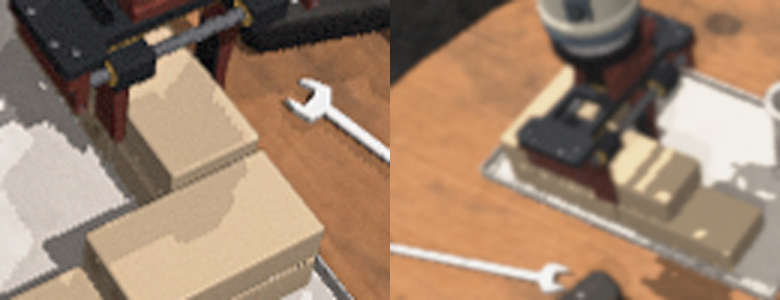

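The block hangs about 7 mm above the course beside the corner block, with a small gap and no contact. Lowering it until it touches.

Call:
{"method": "apply_moves", "body": {
  "increments": [
    {"gripper": 45,"delta_pos": [0.3,0,0],"dr": [0,0,0]},
    {"gripper": 45,"delta_pos": [0.15,0,0],"dr": [0,0,0]},
    {"gripper": 45,"delta_pos": [0.1,0,0],"dr": [0,0,0]},
    {"gripper": 45,"delta_pos": [0,0,0],"dr": [0,0,0]},
    {"gripper": 45,"delta_pos": [0,0,0],"dr": [0,0,0]}
  ]
}}

```text
t: 17.67
ee_pos: [609.0, -257.7, 18.9]
orientation: [1.208, 1.21, -1.209]
ft_force: [-0.8, 0.0, -2.0]
width: 59.8
```

Call:
{"method": "apply_moves", "body": {
  "increments": [
    {"gripper": 45,"delta_pos": [0.1,0,0],"dr": [0,0,0]},
    {"gripper": 45,"delta_pos": [0,0,0],"dr": [0,0,0]},
    {"gripper": 45,"delta_pos": [0,0,0],"dr": [0,0,0]},
    {"gripper": 45,"delta_pos": [0,0,0],"dr": [0,0,0]},
    {"gripper": 45,"delta_pos": [0,0,0],"dr": [0,0,0]}
  ]
}}

```text
t: 18.08
ee_pos: [609.2, -257.8, 18.7]
orientation: [1.208, 1.21, -1.208]
ft_force: [-2.6, 1.6, 5.3]
width: 59.9
```

Contact. Release and lift straight up.

Call:
{"method": "apply_moves", "body": {
  "increments": [
    {"gripper": 100,"delta_pos": [0,0,0],"dr": [0,0,0]},
    {"gripper": 100,"delta_pos": [0,0,0],"dr": [0,0,0]},
    {"gripper": 100,"delta_pos": [0,0,0],"dr": [0,0,0]},
    {"gripper": 100,"delta_pos": [0,0,0],"dr": [0,0,0]},
    {"gripper": 100,"delta_pos": [0,0,0],"dr": [0,0,0]}
  ]
}}

```text
t: 18.5
ee_pos: [609.2, -257.7, 17.9]
orientation: [1.208, 1.21, -1.208]
ft_force: [1.3, -0.5, -0.2]
width: 87.2
```

Call:
{"method": "apply_moves", "body": {
  "increments": [
    {"gripper": 100,"delta_pos": [-0.5,0,0],"dr": [0,0,0]},
    {"gripper": 100,"delta_pos": [-1,0,0],"dr": [0,0,0]},
    {"gripper": 100,"delta_pos": [-2,0,0],"dr": [0,0,0]},
    {"gripper": 100,"delta_pos": [-3,0,0],"dr": [0,0,0]},
    {"gripper": 100,"delta_pos": [-3,0,0],"dr": [0,0,0]}
  ]
}}

```text
t: 18.92
ee_pos: [608.6, -257.5, 114.2]
orientation: [1.208, 1.211, -1.209]
ft_force: [0.4, 0.2, -0.0]
width: 87.9
```

Call:
{"method": "apply_moves", "body": {
  "increments": [
    {"gripper": 100,"delta_pos": [-3,0,0],"dr": [0,0,0]},
    {"gripper": 100,"delta_pos": [-2.5,0,0],"dr": [0,0,0]},
    {"gripper": 100,"delta_pos": [0,0,0],"dr": [0,0,0]},
    {"gripper": 100,"delta_pos": [0,0,0],"dr": [0,0,0]},
    {"gripper": 100,"delta_pos": [0,0,0],"dr": [0,0,0]}
  ]
}}

```text
t: 19.33
ee_pos: [608.7, -257.6, 168.0]
orientation: [1.208, 1.21, -1.209]
ft_force: [-0.4, 0.6, -0.4]
width: 88.1
```

Run:
```python
from h import *
o=ctrl.get_obs();print(o["t"],o["ee_pos"],o["ft_force"],o["width"])
out=[]
for n in("scene","wrist"):
    im=ctrl.get_image(n);P=tops(im,61,4,100,lambda P:(P[...,0]>510)&(P[...,1]<-190)&(P[...,0]<700))
    tops(im,31,4,200,lambda P:(P[...,0]>500)&(P[...,0]<650)&(P[...,1]<-120))
    q=P[(abs(P[...,2]-61)<4)&(P[...,0]>575)&(P[...,0]<645)&(P[...,1]>-315)&(P[...,1]<-185)];r=cv2.minAreaRect(q[:,:2].astype(np.float32));print("new part",r)
    if n=="wrist": out.append(cv2.resize(im["img"],(400,300)))
    else:
        u,v=proj(im,[[610,-280,50]])[0];out.append(cv2.resize(im["img"][int(v)-60:int(v)+60,int(u)-80:int(u)+80],(400,300),interpolation=cv2.INTER_CUBIC))
cv2.imwrite("pics/end.png",np.hstack(out)[...,::-1])
```

```text
19.3333 [ 608.69078578 -257.58350384  168.03959371] [-0.38041695  0.64049112 -0.41181961] 88.06615845161507
top 61 4197 px [404. 380.] [ 578.1 -290.2] [121.2 184.1] ang 0.64 z 61.9
top 31 581 px [365. 330.] [ 605.4 -196.5] [120.8  60.2] ang 89.33 z 31.1
top 31 488 px [380. 427.] [ 537.7 -351.4] [61.6 74.6] ang 89.48 z 32.1
new part ((607.3114624023438, -256.5939636230469), (61.34553146362305, 117.51817321777344), 0.7393537163734436)
top 61 13289 px [322. 230.] [ 610.8 -257.4] [ 60.1 119.2] ang 0.07 z 60.4
top 61 8595 px [287. 344.] [ 581.2 -345.5] [ 51.2 120.3] ang 89.99 z 60.2
top 31 6848 px [320. 107.] [ 609.  -167.7] [60.1 61.2] ang 1.33 z 30.3
top 31 202 px [249. 302.] [ 550.6 -321.3] [55.3  2.1] ang 0.18 z 28.9
new part ((610.8365478515625, -256.3912048339844), (60.07779312133789, 117.21756744384766), 0.06612716615200043)
```

View pics/end.png

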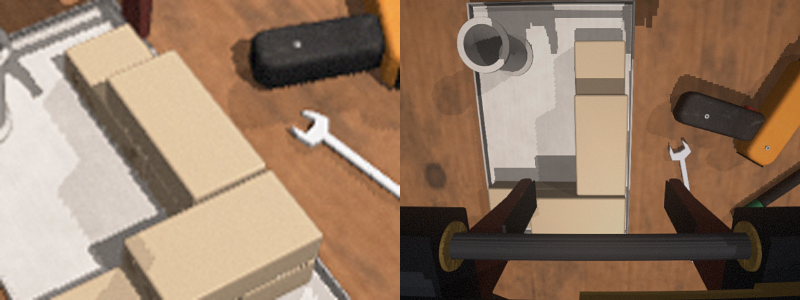

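The block's end sits about 3 mm from the corner block. Its centre is 59.7 mm from back-left's and about 1 mm off the wall line, at level height, with the laid blocks where they were. Handing in.

```bash
python3 -c "
from h import *
print(ctrl.close_job())"
```

```text
the job is handed in; nothing more can be done
None
```

I took the full block out of the near rack slot, laid it flat on the free table at about (457, 85), regrasped it across its width and laid it on the second course. I handed the job in at about 19.3 s; it gives no verdict.

**Final checks (wrist camera):**

| Check | Measured | Limit |
|---|---|---|
| Height of block top (reads about 1.5 mm low, as for the other blocks) | 60.4 mm; corner block reads 60.2 mm | level with the corner block |
| Distance along the wall from back-left's centre | 59.7 mm | 50 to 72 mm |
| Distance from the corner block's centre (about 3 mm gap) | 93 mm | under 99 mm |
| Offset from the wall's centre line | about 1 to 2 mm | 8 mm |
| Yaw against the wall | within about 1° | 6° |
| Edge of the corner block | unchanged within 1 mm | 10 mm |

The hand was clear, with about 0 N on the tool. I saw no other object disturbed, but did not re-measure the half block, spool, jar or clamp at the end.

**What disagreed or failed:**
- **First grasp:** it missed and only grazed the block's top. The fingertips really sit about 22 mm behind the reported TCP, not 8 mm ahead as stated. Two cameras showed this, and I corrected every later move for it.
- **Camera offset:** the scene camera reads x about 3 mm lower than the wrist camera. The block and wall shift together, so the fit is not affected.
- **Picture count:** I viewed 11 pictures, over the planned 8 but within the limit of 12.

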